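# Shut the guard and start the wire stripper

## Task

Start the wire-stripping machine: with your fingertips push its raised clear guard cover down until it is fully shut, then lightly press the start key (the flat round one, third from the left in the row of four on the sloping panel) until it goes down, let it come back up and withdraw. Grasp nothing, leave the stop button and the two square jog keys untouched, and do not disturb the jar on top of the machine or the solder pot, dish and spool beside it.

Things in the scene. Friction and masses are not known exactly. Their poses are not given: they have to be found in the camera images.
- stripper: Wire cut-and-strip machine, cream, orange stripe in front, 220 deep (x), 340 wide (y), fixed. Origin: underside centre; x to its rear, y to operator's left. y -20..170: console, panel rising from height 100 at x -110 to 150 at x 50 (0.303 rad), four black controls in a row at x -72, 48 mm apart. y -170..-20: bay under the hinged clear cover. x 50..110: rear tower, top at height 155. (mm)
- cover (a joint): Opening angle of the guard cover, rad: 0 = shut (level, against its hard stop), grows as the front edge rises; starts 0.7 to 1.05 open. Soft-close friction hinge: above about 0.5 it stays where it is left and 1 to 2 N at its front edge swings it down; let go below 0.4 it sinks shut by itself within about 3 s. Not to be opened past 1.15.
- cover_hinge (a point): Middle of the cover's hinge line, which runs along the machine's y at the front top edge of the rear tower, 157 mm above the bench.
- cover_push (a point): Point on the outer (upper) face of the cover, mid-width, 130 mm from the hinge line and 15 mm short of the front edge, on the aluminium bar along that edge; 159 mm above the bench when shut. Cover: clear plate 145 mm long from hinge to front edge, 144 wide, 4 thick, skirts below, 50 mm wide tab 13 mm beyond the front edge. Local z: outward normal.
- start_key: START key: flat round black button, 24 mm, in a thin metal ring, third from the left of four, between a square jog key and the mushroom stop. Origin: on the panel under its middle; local z: panel normal, leaning 0.303 rad towards the operator; top 11 mm above the panel. Sprung, 8 mm travel, about 1 N at first and 1 N more per mm; registers 2.5 mm down; springs back up.
- start_key_top (a point): Centre of the top face of the start key (moves with it).
- stop_key: STOP button: black mushroom head of 36 mm diameter standing 27.5 mm above the panel, rightmost of the row of four. Origin: on the panel under the middle of the button; local z: panel normal. Sprung like the start key. Must not be touched.
- jog_key_left: Square black jog key, 18 mm wide, 11 mm above the panel, leftmost of the row of four. Origin: on the panel under the middle of the key; local z: panel normal. Sprung like the start key. Must not be touched.
- jog_key_right: Square black jog key, 18 mm wide, 11 mm above the panel, second from the left in the row of four. Origin: on the panel under the middle of the key; local z: panel normal. Sprung like the start key. Must not be touched.
- ferrule_jar: Small loose jar, 38 mm diameter, 48 mm high, standing on top of the machine's rear tower. Origin: centre of its underside. Leave it alone.
- solder_pot: Solder pot unit standing beside the machine: dark steel box 200 (x) by 140 (y) by 60 mm with a round pot (92 mm, top at 75 mm height) and a small round metal knob up to 82 mm height. Origin: centre of its underside. Leave it alone.
- dish: Loose round white plastic dish, 92 mm diameter, 22 mm high, on the bench in front of the solder pot. Origin: centre of its underside. Leave it alone.
- spool: Small loose wire spool standing on its flange, 72 mm diameter, 60 mm high, on the bench behind the solder pot. Origin: centre of its underside. Leave it alone.

How it is judged (in metres and radians):
On the way, in this order (a step that is already met when the one before it is completed fails the run):
1. the guard cover is pushed fully shut (within 0.05 rad) (value of joint cover below 0.05 rad), for 0.2 s.
2. with the cover shut, the start key is pressed 2.5 mm down or more (distance of start_key from where it was at the start of the episode above 0.0025 m and value of joint cover below 0.05 rad), for 0.05 s.
At the end, for the whole second after the job is handed in: The cover is shut (within 0.05 rad), the start key has been pressed at least 2.5 mm with the cover shut and is up again (within 1 mm), the other three controls are up and untouched, and jar, solder pot, dish and spool are within 10 mm of where they stood (value of joint cover below 0.05 rad and distance of each of start_key, stop_key, jog_key_left, jog_key_right from where it was at the start of the episode below 0.001 m and distance of each of solder_pot, dish, spool, ferrule_jar from where it was at the start of the episode below 0.01 m).
It fails at once if the jar, solder pot, dish or spool is shifted, tipped or lifted (moved more than 10 mm) (distance of any of solder_pot, dish, spool, ferrule_jar from where it was at the start of the episode above 0.01 m).
It fails at once if the stop button or a jog key is touched (more than 0.5 N) or pressed (more than 1.5 mm) (contact force between any of the arm, the fingers and stop_key above 0.5 N or distance of any of stop_key, jog_key_left, jog_key_right from where it was at the start of the episode above 0.0015 m or contact force between any of the arm, the fingers and jog_key_left above 0.5 N or contact force between any of the arm, the fingers and jog_key_right above 0.5 N).
It fails at once if the start key is pressed (1.5 mm or more) while the cover is not shut (distance of start_key from where it was at the start of the episode above 0.0015 m and value of joint cover above 0.05 rad).
It fails at once if the start key is pushed hard (more than 25 N) (contact force between the fingers and start_key above 25 N).
It fails at once if the cover is lifted further open (past 1.15 rad) (value of joint cover above 1.15 rad).
It also fails if it takes over 48 s, if anything falls off the work surface, if the arm or the gripper's body presses on something with over 40 N, if the wrist force passes 120 N, or if a joint passes its speed limit or range.

## Robot

A 6-joint arm with a two-finger parallel gripper is mounted at the origin on the work surface. World frame = base frame: x ahead of the robot, y to its left, z up, the work surface at z = 0. Lengths are in mm, angles in rad, forces in N, time in s.
With the tool pointing down it reaches from about 350 to 775 mm from the base axis. Payload 7.3 kg.
Tool frame: the origin (TCP) lies at the very end of the fingers, on their centre line; the grasp point (between the pads) lies 19 mm behind it; z points along the fingers, y is the line along which they close (so a half turn about z gives the same grasp; the last joint's range is limited). The gripper opens to 92 mm and grips with 3 to 60 N. Pads are 19 mm wide; open, the fingers measure 130 mm over their backs; the gripper's body (75 mm by 190 mm) begins 47 mm behind the grasp point.
Start: joints at [1.056, 0.342, 1.524, -0, 1.275, -0.146], TCP at [189.247, 489.725, 226.741] pointing down, gripper open.
Joint ranges: [-2.53, 2.53], [-0.77, 2.02], [0.04, 2.7], [-1, 4.14], [0.28, 2.66], [-3.11, 3.11]. Speed limits (rad/s): [2.57, 2.57, 3.14, 3.14, 3.14, 3.14].

## Interface

Orientations are given as [roll, pitch, yaw] about the fixed x, y, z axes, in that order (R = Rz(yaw) Ry(pitch) Rx(roll)).
In Python, from plant import bot gives the robot as it stands.
- The arm moves only by the tool jog_arm, never from a script. Its argument "targets" is a list of rows, each an object with "xyz": the shift along the tool's x, y, z as a fraction of full scale, a list of three; "spin": the turn about the tool's z as a fraction of full scale. In form: [{"xyz": [x, y, z], "spin": spin}, ...]. A call has exactly 10 rows; each row shifts and turns the commanded pose from where the row before left it, along the tool's axes as they then stand; what a row does not reach is not made up. Full scale, the value 1, is 80 mm for a shift and 0.1 rad for a turn. A row lasts 1/8 s, in which the tool goes at most 62.5 mm and 10.7 degrees, less where a joint would pass 70% of its speed; a pose out of reach is approached as far as the arm can. A call with a number of a shift or a turn outside -1 to 1 is refused whole. A call with a gripper value outside its range is refused whole. "gripper" is the opening in per cent of the stroke, from 0 (shut) to 100 (fully open), set as the call begins (left out, the last holds). The fingers move at their own pace and stop on an object; the grip force is fixed at half the most. Time passes only in rows, so rows that do not move let the fingers close, or fill a call up. It gives the time, the measured TCP pose, the force, the opening and the grip force at its end, in the units of the state.
- bot.get_obs(): the state, without advancing time (a new reading comes with each control period).
- bot.capture(name): name is "scene" or "top" or "wrist"; returns the picture (420x560x3 uint8, blue, green, red); there is no depth.
- bot.get_calibration(name): a dict with "vfov" (degrees; the focal length in pixels is half the picture's height over the tangent of half this angle, whatever the lens; pixels are square), "cx", "cy" (the principal point, pixels), "eye" and "rotation" of the camera in the world. Camera axes: x right, y down, z forward; pixel columns grow to the right and rows downward; lengths in mm; the calibration is good to about 2 mm. A picture is of the moment at which its call begins: read the wrist's pose just before it. get_calibration takes no time and is no camera call; for the wrist camera it gives the pose at the moment of the call.
- bot.close_job(): hands the job in; it is judged then, once.
The state is a dict: "time": time; "joint_positions": joint angles; "dq": joint speeds; "tau": joint torques, N m; "tool_pos": TCP position; "tcp_rot": TCP orientation; "contact_force": force on the tool from outside, world axes, zero at the start; "moment": the same for the moment, N m; "grip_width": finger opening in mm; "finger_force": force on a finger pad.
Only numpy, scipy, OpenCV 4.12 (cv2) and the standard library are available. Lean on these libraries where they do the work, as an engineer would, in place of code of your own. Each camera call takes 0.05 s, during which the arm holds its last target. There are 200 camera calls.

## Working session

There is one attempt and no reset: what is moved stays moved. The work goes in short steps, Python scripts to look and compute and a tool call to move; the robot and the scene stay as the last step left them, time stands still between calls to the robot, and variables do not carry over. Pictures are saved under pics/ and viewed, at most 10 in all, crops included, and the job is handed in when it is done.

Besides the shell and the picture viewer there is one more tool, called after ">>>" as name([rows], argument=value, ...), one row to a line, values as JSON. jog_arm: Moves the arm, as the interface text tells. Shift numbers are shares of 80 mm and turn numbers shares of 0.1 rad, none past 1 either way. Its arguments: {"type":"object","properties":{"targets":{"type":"array","items":{"type":"object","properties":{"xyz":{"type":"array","items":{"type":"number"}},"spin":{"type":"number"}}}},"gripper":{"type":"number"}},"required":["targets"]}

```bash
mkdir -p pics
python3 - <<'E'
from plant import bot
import cv2
o=bot.get_obs();print(o['time'],o['tool_pos'],o['tcp_rot'],o['grip_width'])
for n in('scene','top'):
    c=bot.get_calibration(n);print(n,c)
    cv2.imwrite(f'pics/{n}0.png',bot.capture(n))
E
```

```text
0.0 [189.04426053 489.348088   226.03990549] [-3.14006628e+00 -1.90904451e-04  2.77281898e+00] 91.88850714450341
scene {'vfov': 56.20106461981152, 'cx': 282.221853831663, 'cy': 214.66144107942748, 'eye': array([ 591.87836434, -527.42434635,  730.61185998]), 'rotation': array([-2.43491255, -0.011001  , -0.02550936])}
top {'vfov': 47.53210750186087, 'cx': 277.563689613226, 'cy': 204.1067696896563, 'eye': array([ 403.70084034,    2.74809375, 1309.23603652]), 'rotation': array([-2.99506579,  0.00395807, -1.54153799])}
```

View pics/scene0.png

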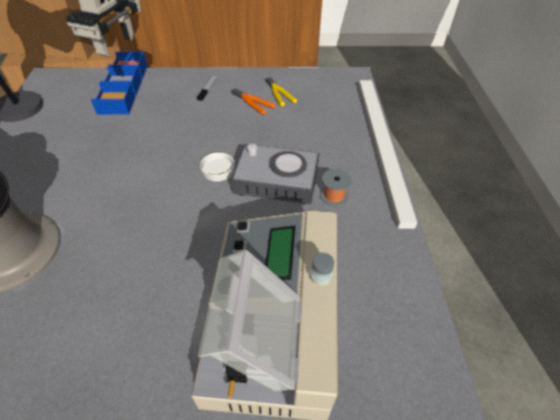

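View pics/top0.png

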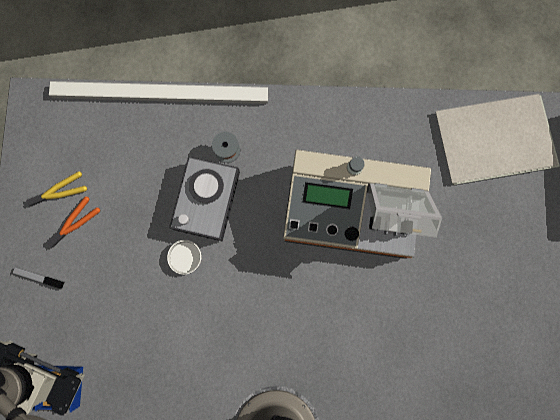

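The scene view shows the machine with its cover raised, and the stop, start and jog keys partly hidden. In the top view the four controls sit near (294,225), (313,228), (332,230) and (352,234), the tower's rear edge runs (297,150)-(431,168), and the cover is at about (405,210). I'll enlarge the top view to get finer positions.

Run:
```python
import cv2
i=cv2.imread('pics/top0.png')
cv2.imwrite('pics/topc.png',cv2.resize(i[140:270,280:450],None,fx=4.5,fy=4.5,interpolation=cv2.INTER_CUBIC))
```

```text
(no output)
```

View pics/topc.png

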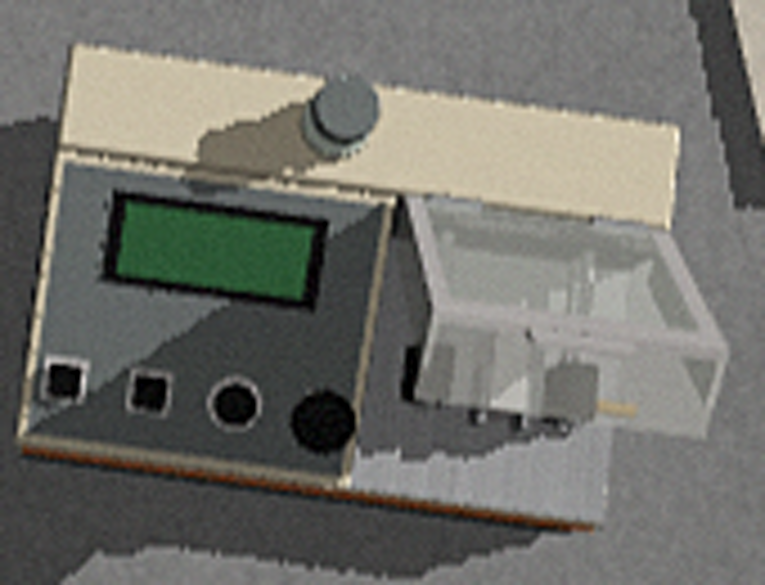

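The crop shows four controls at crop px (66,381), (150,391), (236,404) and (323,421). The tower corners are at (75,45), (680,125) and (668,222), the console front corners at (20,437) and (345,487), and the raised cover's front edge runs (440,310)-(725,350).

```bash
cat > h.py <<'E'
import numpy as np, cv2
from scipy.spatial.transform import Rotation as R
def ray(c,u,v,h=420):
    f=h/2/np.tan(np.radians(c['vfov']/2))
    d=R.from_euler('xyz',c['rotation']).as_matrix()@np.array([(u-c['cx'])/f,(v-c['cy'])/f,1.])
    return np.array(c['eye']),d
def onz(c,u,v,z):
    e,d=ray(c,u,v);return e+d*(z-e[2])/d[2]
def rigid(L,W):
    L=np.array(L)[:,:2];W=np.array(W)[:,:2];a=L-L.mean(0);b=W-W.mean(0)
    th=np.arctan2((a[:,0]*b[:,1]-a[:,1]*b[:,0]).sum(),(a*b).sum())
    M=np.array([[np.cos(th),-np.sin(th)],[np.sin(th),np.cos(th)]])
    t=W.mean(0)-M@L.mean(0);return th,M,t,W-(L@M.T+t)
E
python3 - <<'E'
from plant import bot
from h import *
np.set_printoptions(precision=1,suppress=True)
c=bot.get_calibration('top')
P=[((75,45),(110,170,155)),((680,125),(110,-170,155)),((668,222),(50,-170,155)),((20,437),(-110,170,100)),((345,487),(-110,-20,100)),
((66,381),(-75.3,147,122.4)),((150,391),(-75.3,99,122.4)),((236,404),(-75.3,51,122.4)),((323,421),(-80.2,3,138))]
px=lambda p:(279.6+p[0]/4.5,139.6+p[1]/4.5)
W=[onz(c,*px(p),l[2]) for p,l in P]
th,M,t,r=rigid([l for _,l in P],W);print('yaw',round(th,4),'t',t);print(r)
for n,l in dict(start=(-75.3,51),hinge=(50,-95),push_shut=(-80,-95),stop=(-80.2,3)).items():print(n,M@np.array(l)+t)
# cover front edge: ray with local y fixed -> intersect circle r=145 about hinge (x50,z157)
for p in((440,310),(725,350)):
    e,d=ray(c,*px(p));le=M.T@(e[:2]-t);ld=M.T@d[:2]
    for a in np.arange(.6,1.16,.05):
        z=157+145*np.sin(a)+2*np.cos(a);s=(z-e[2])/d[2];x=le+ld*s
        print(p,round(a,2),'want x',round(50-145*np.cos(a)+2*np.sin(a),1),'got',x)
print(bot.get_calibration('wrist'))
E
```

```text
yaw -0.1089 t [ 587.9 -183.9]
[[-3.6 -3.3]
 [-2.4  1.5]
 [ 2.9  2.5]
 [ 1.8 -3.1]
 [-0.4  2.5]
 [-0.1 -1. ]
 [ 0.8 -0.1]
 [ 0.2 -0.1]
 [ 0.8  1.1]]
start [ 518.6 -125.1]
hinge [ 627.3 -283.8]
push_shut [ 498.1 -269.7]
stop [ 508.6 -172.2]
(440, 310) 0.6 want x -68.5 got [-26.8 -33.4]
(440, 310) 0.65 want x -64.2 got [-27.7 -32.3]
(440, 310) 0.7 want x -59.6 got [-28.7 -31.3]
(440, 310) 0.75 want x -54.7 got [-29.6 -30.3]
(440, 310) 0.8 want x -49.6 got [-30.4 -29.3]
(440, 310) 0.85 want x -44.2 got [-31.2 -28.4]
(440, 310) 0.9 want x -38.6 got [-32.  -27.6]
(440, 310) 0.95 want x -32.7 got [-32.7 -26.8]
(440, 310) 1.0 want x -26.7 got [-33.3 -26. ]
(440, 310) 1.05 want x -20.4 got [-33.9 -25.3]
(440, 310) 1.1 want x -14.0 got [-34.5 -24.7]
(440, 310) 1.15 want x -7.4 got [-35.  -24.2]
(725, 350) 0.6 want x -68.5 got [ -27.3 -176.8]
(725, 350) 0.65 want x -64.2 got [ -28.3 -174.9]
(725, 350) 0.7 want x -59.6 got [ -29.2 -173.1]
(725, 350) 0.75 want x -54.7 got [ -30.1 -171.4]
(725, 350) 0.8 want x -49.6 got [ -30.9 -169.8]
(725, 350) 0.85 want x -44.2 got [ -31.7 -168.2]
(725, 350) 0.9 want x -38.6 got [ -32.5 -166.8]
(725, 350) 0.95 want x -32.7 got [ -33.2 -165.4]
(725, 350) 1.0 want x -26.7 got [ -33.9 -164.1]
(725, 350) 1.05 want x -20.4 got [ -34.5 -162.9]
(725, 350) 1.1 want x -14.0 got [ -35.  -161.9]
(725, 350) 1.15 want x -7.4 got [ -35.5 -160.9]
{'vfov': 68.45770399904116, 'cx': 281.40269313510083, 'cy': 208.84441166370925, 'eye': array([127.4, 513.4, 383.9]), 'rotation': array([2.9, 0. , 1.2])}
```

>>> jog_arm([
  {"xyz": [0, 0, -0.15], "spin": 1},
  {"xyz": [0, 0, -0.15], "spin": 1},
  {"xyz": [0, 0, -0.15], "spin": 1},
  {"xyz": [0, 0, -0.15], "spin": 1},
  {"xyz": [0, 0, -0.15], "spin": 1},
  {"xyz": [0, 0, -0.15], "spin": 1},
  {"xyz": [0, 0, -0.15], "spin": 1},
  {"xyz": [0, 0, -0.15], "spin": 1},
  {"xyz": [0, 0, -0.15], "spin": 1},
  {"xyz": [0, 0, -0.15], "spin": 1},
], gripper=0)

```text
time: 1.35
tool_pos: [189.1, 489.5, 346.7]
tcp_rot: [-3.141, 0.001, 1.769]
contact_force: [0.3, 0.1, 0.9]
grip_width: 1.1
finger_force: 0.0
```

>>> jog_arm([
  {"xyz": [0, 0, 0], "spin": 1},
  {"xyz": [0, 0, 0], "spin": 1},
  {"xyz": [0, 0, 0], "spin": 1},
  {"xyz": [0, 0, 0], "spin": 0.11},
  {"xyz": [-0.5, 0.32, 0], "spin": 0},
  {"xyz": [-0.5, 0.32, 0], "spin": 0},
  {"xyz": [-0.5, 0.32, 0], "spin": 0},
  {"xyz": [-0.5, 0.32, 0], "spin": 0},
  {"xyz": [-0.5, 0.32, 0], "spin": 0},
  {"xyz": [-0.5, 0.32, 0], "spin": 0},
])

```text
time: 2.6
tool_pos: [316.1, 233.0, 346.7]
tcp_rot: [3.141, -0.0, 1.464]
contact_force: [0.6, 0.1, -0.3]
grip_width: 0.1
finger_force: 0.0
```

>>> jog_arm([
  {"xyz": [-0.5, 0.32, 0]},
  {"xyz": [-0.5, 0.32, 0]},
  {"xyz": [-0.5, 0.32, 0]},
  {"xyz": [-0.5, 0.32, 0]},
  {"xyz": [-0.5, 0.32, 0]},
  {"xyz": [-0.5, 0.32, 0]},
  {"xyz": [-0.5, 0.32, 0]},
  {"xyz": [-0.5, 0.32, 0]},
  {"xyz": [-0.5, 0.32, 0]},
  {"xyz": [-0.5, 0.32, 0]},
])

```text
invalid input
```

>>> jog_arm([
  {"xyz": [-0.5, 0.34, 0]},
  {"xyz": [-0.5, 0.34, 0]},
  {"xyz": [0, 0, 0.2]},
  {"xyz": [0, 0, 0.2]},
  {"xyz": [0, 0, 0.2]},
  {"xyz": [0, 0, 0]},
  {"xyz": [0, 0, 0]},
  {"xyz": [0, 0, 0]},
  {"xyz": [0, 0, 0]},
  {"xyz": [0, 0, 0]},
])

```text
invalid input
```

Run:
```python
from plant import bot
import cv2,numpy as np
a=bot.capture('scene')[190:420,170:370];b=bot.capture('wrist')
a=cv2.resize(a,None,fx=1.83,fy=1.83,interpolation=2)
b=cv2.resize(b,(425,a.shape[0]))
cv2.imwrite('pics/s1.png',np.hstack([a,b]))
o=bot.get_obs();print(o['tool_pos'],o['joint_positions'],o['contact_force'])
```

```text
[317.248244   231.33620047 346.70631047] [ 4.35387969e-01  1.61964283e-02  1.60150264e+00 -1.41405418e-03
  1.52383306e+00  5.47615562e-01] [0.33126082 1.01308412 0.03434837]
```

View pics/s1.png

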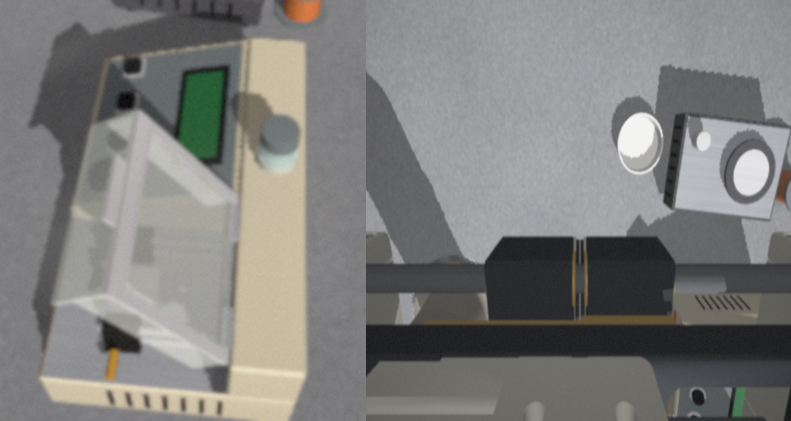

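The moves were refused because every row needs "spin". The picture shows the cover still raised and untouched, with the wrist over the dish and solder pot side. I'll resend with spin.

>>> jog_arm([
  {"xyz": [-0.5, 0.32, 0], "spin": 0},
  {"xyz": [-0.5, 0.32, 0], "spin": 0},
  {"xyz": [-0.5, 0.32, 0], "spin": 0},
  {"xyz": [-0.5, 0.32, 0], "spin": 0},
  {"xyz": [-0.5, 0.32, 0], "spin": 0},
  {"xyz": [-0.5, 0.32, 0], "spin": 0},
  {"xyz": [-0.5, 0.32, 0], "spin": 0},
  {"xyz": [-0.5, 0.32, 0], "spin": 0},
  {"xyz": [-0.5, 0.32, 0], "spin": 0},
  {"xyz": [-0.5, 0.32, 0], "spin": 0},
])

```text
time: 3.95
tool_pos: [527.7, -191.7, 346.4]
tcp_rot: [-3.142, -0.001, 1.464]
contact_force: [0.4, 0.5, -0.2]
grip_width: 0.1
finger_force: 0.0
```

>>> jog_arm([
  {"xyz": [-0.5, 0.34, 0], "spin": 0},
  {"xyz": [-0.5, 0.34, 0], "spin": 0},
  {"xyz": [0, 0, 0.2], "spin": 0},
  {"xyz": [0, 0, 0.2], "spin": 0},
  {"xyz": [0, 0, 0.2], "spin": 0},
  {"xyz": [0, 0, 0], "spin": 0},
  {"xyz": [0, 0, 0], "spin": 0},
  {"xyz": [0, 0, 0], "spin": 0},
  {"xyz": [0, 0, 0], "spin": 0},
  {"xyz": [0, 0, 0], "spin": 0},
])

```text
time: 5.2
tool_pos: [572.2, -276.5, 299.0]
tcp_rot: [3.141, 0.0, 1.462]
contact_force: [-0.2, -0.3, 0.1]
grip_width: 0.8
finger_force: 0.0
```

Run:
```python
from plant import bot
import cv2,numpy as np
a=bot.capture('scene')[190:420,170:370];b=bot.capture('wrist')
a=cv2.resize(a,None,fx=1.83,fy=1.83,interpolation=2)
b=cv2.resize(b,(425,a.shape[0]))
cv2.imwrite('pics/s2.png',np.hstack([a,b]))
o=bot.get_obs();p=o['tool_pos'];print(p,o['contact_force'],o['tcp_rot'])
c,s=np.cos(-.1089),np.sin(-.1089);print(np.array([[c,s],[-s,c]])@(p[:2]-[587.9,-183.9]))
```

```text
[ 572.1553921  -276.4892449   298.80311809] [ 0.57854393 -0.16865304  0.29166819] [ 3.14144950e+00 -5.09700058e-05  1.46184336e+00]
[ -5.58828958 -93.75197048]
```

View pics/s2.png

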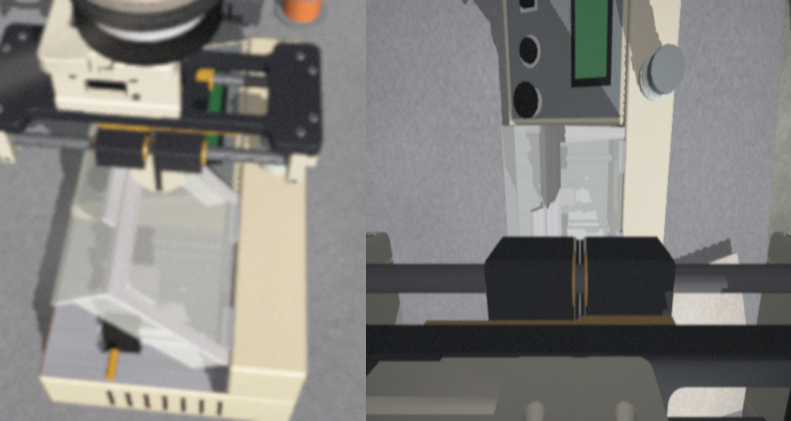

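The wrist and scene views show the closed fingers above the cover's front edge bar at mid-width, clear of the jar.

>>> jog_arm([
  {"xyz": [0, 0, 0.116], "spin": 0},
  {"xyz": [0, 0, 0.116], "spin": 0},
  {"xyz": [0, 0, 0.116], "spin": 0},
  {"xyz": [0, 0, 0.116], "spin": 0},
  {"xyz": [0, -0.05, 0.05], "spin": 0},
  {"xyz": [0, -0.05, 0.05], "spin": 0},
  {"xyz": [0, -0.05, 0.05], "spin": 0},
  {"xyz": [0, -0.05, 0.055], "spin": 0},
  {"xyz": [0, -0.05, 0.055], "spin": 0},
  {"xyz": [0, -0.05, 0.055], "spin": 0},
])

```text
time: 6.55
tool_pos: [548.0, -273.9, 236.1]
tcp_rot: [3.141, -0.0, 1.462]
contact_force: [0.3, 0.1, 0.5]
grip_width: 0.0
finger_force: 0.3
```

Run:
```python
from plant import bot
import cv2,numpy as np
a=bot.capture('scene')[190:420,170:370];b=bot.capture('wrist')
a=cv2.resize(a,None,fx=1.83,fy=1.83,interpolation=2)
b=cv2.resize(b,(425,a.shape[0]))
cv2.imwrite('pics/s3.png',np.hstack([a,b]))
o=bot.get_obs();print(o['tool_pos'],o['contact_force'])
```

```text
[ 547.65940727 -273.70652399  235.70820781] [ 0.77035473 -0.06665219  0.4810083 ]
```

View pics/s3.png

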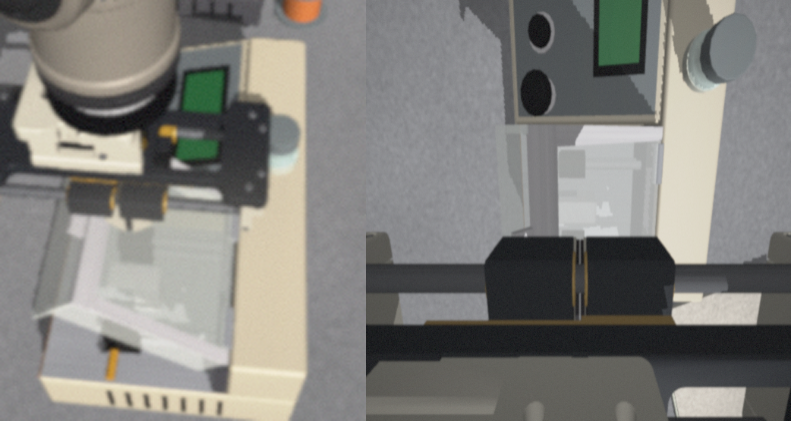

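The scene view shows the cover swinging down ahead of the fingertips, so I'll continue along the arc.

>>> jog_arm([
  {"xyz": [0, -0.08, 0.07], "spin": 0},
  {"xyz": [0, -0.07, 0.07], "spin": 0},
  {"xyz": [0, -0.05, 0.07], "spin": 0},
  {"xyz": [0, -0.05, 0.08], "spin": 0},
  {"xyz": [0, -0.05, 0.09], "spin": 0},
  {"xyz": [0, -0.04, 0.1], "spin": 0},
  {"xyz": [0, -0.03, 0.1], "spin": 0},
  {"xyz": [0, -0.02, 0.1], "spin": 0},
  {"xyz": [0, 0, 0.1], "spin": 0},
  {"xyz": [0, 0, 0.1], "spin": 0},
])

```text
time: 7.9
tool_pos: [517.3, -270.5, 165.4]
tcp_rot: [-3.142, -0.0, 1.462]
contact_force: [-0.3, 0.7, 0.0]
grip_width: 0.3
finger_force: 0.1
```

Nearly there. I'll ease down the last few millimetres in small steps and hold.

>>> jog_arm([
  {"xyz": [0, 0, 0.02], "spin": 0},
  {"xyz": [0, 0, 0.02], "spin": 0},
  {"xyz": [0, 0, 0.02], "spin": 0},
  {"xyz": [0, 0, 0.01], "spin": 0},
  {"xyz": [0, 0, 0.01], "spin": 0},
  {"xyz": [0, 0, 0], "spin": 0},
  {"xyz": [0, 0, 0], "spin": 0},
  {"xyz": [0, 0, 0], "spin": 0},
  {"xyz": [0, 0, 0], "spin": 0},
  {"xyz": [0, 0, 0], "spin": 0},
])

```text
time: 9.15
tool_pos: [517.3, -270.5, 159.6]
tcp_rot: [3.142, -0.0, 1.462]
contact_force: [0.9, -0.9, -0.4]
grip_width: 0.2
finger_force: 0.0
```

Run:
```python
from plant import bot
import cv2,numpy as np
a=bot.capture('scene')[190:420,170:370];b=bot.capture('wrist')
cv2.imwrite('pics/w4.png',b)
a=cv2.resize(a,None,fx=1.83,fy=1.83,interpolation=2)
b=cv2.resize(b,(425,a.shape[0]))
cv2.imwrite('pics/s4.png',np.hstack([a,b]))
o=bot.get_obs();print(o['tool_pos'],o['contact_force'])
```

```text
[ 517.29445624 -270.44910782  159.57354973] [ 0.52246658  0.02304527 -0.13916675]
```

View pics/s4.png

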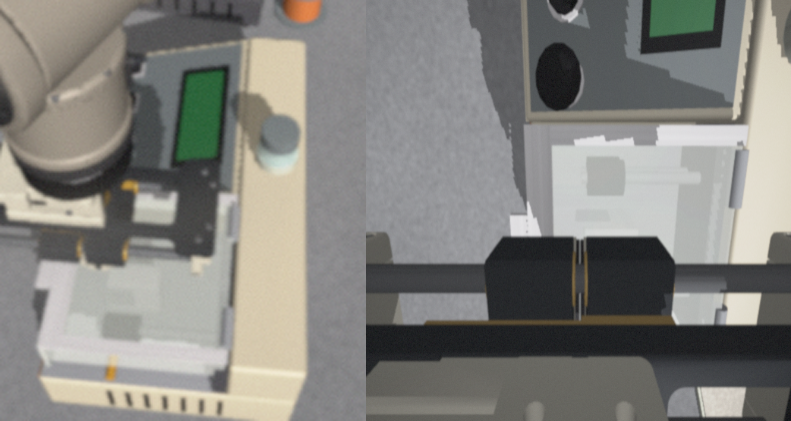

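The cover looks level and closed. I'll nudge down until there's force from the hard stop to confirm.

>>> jog_arm([
  {"xyz": [0, 0, 0.01], "spin": 0},
  {"xyz": [0, 0, 0.01], "spin": 0},
  {"xyz": [0, 0, 0.01], "spin": 0},
  {"xyz": [0, 0, 0], "spin": 0},
  {"xyz": [0, 0, 0], "spin": 0},
  {"xyz": [0, 0, 0], "spin": 0},
  {"xyz": [0, 0, 0], "spin": 0},
  {"xyz": [0, 0, 0], "spin": 0},
  {"xyz": [0, 0, 0], "spin": 0},
  {"xyz": [0, 0, 0], "spin": 0},
])

```text
time: 10.5
tool_pos: [517.4, -270.5, 159.2]
tcp_rot: [3.14, 0.001, 1.462]
contact_force: [-3.3, 3.0, 13.2]
grip_width: 0.3
finger_force: 6.2
```

It hits the hard stop at 159 mm with 13 N, so the cover is shut. Next I'll lift and move over the start key.

>>> jog_arm([
  {"xyz": [0, 0, -0.25], "spin": 0},
  {"xyz": [0, 0, -0.25], "spin": 0},
  {"xyz": [0, 0, -0.25], "spin": 0},
  {"xyz": [0.3, -0.04, 0], "spin": 0},
  {"xyz": [0.3, -0.04, 0], "spin": 0},
  {"xyz": [0.3, -0.04, 0], "spin": 0},
  {"xyz": [0.3, -0.04, 0], "spin": 0},
  {"xyz": [0.3, -0.04, 0], "spin": 0},
  {"xyz": [0.31, -0.04, 0], "spin": 0},
  {"xyz": [0, 0, 0], "spin": 0},
])

```text
time: 11.75
tool_pos: [513.5, -121.8, 216.9]
tcp_rot: [-3.141, -0.001, 1.465]
contact_force: [0.7, -0.1, -0.6]
grip_width: 0.4
finger_force: 0.0
```

Run:
```python
from plant import bot
import cv2,numpy as np
a=bot.capture('top')[130:280,270:450];cv2.imwrite('pics/s5.png',cv2.resize(a,None,fx=4,fy=4,interpolation=2))
o=bot.get_obs();p=o['tool_pos'];print(o['time'],p,o['contact_force'])
c,s=np.cos(-.1089),np.sin(-.1089);print(np.array([[c,s],[-s,c]])@(p[:2]-[587.9,-183.9]))
```

```text
11.8 [ 513.7589502  -122.97560891  216.94503429] [ 0.03414093 -1.00082462 -0.79364069]
[-80.32341727  52.50547908]
```

View pics/s5.png

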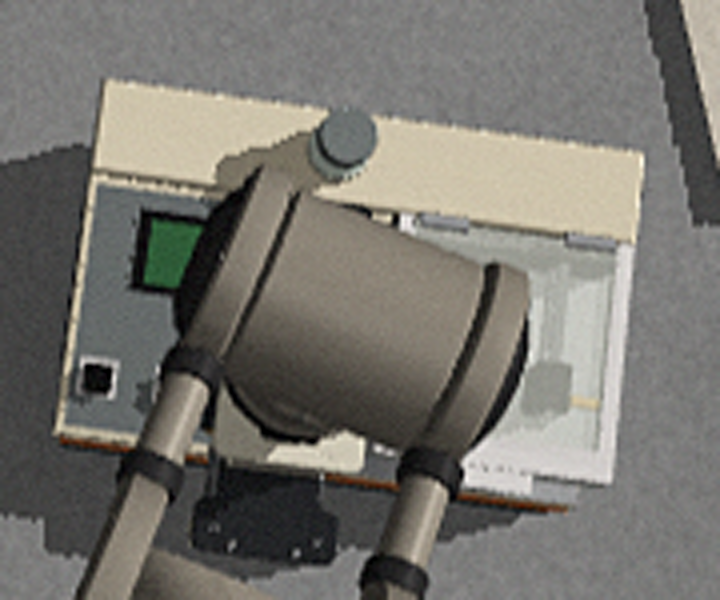

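The cover is shut and flush, the jar hasn't moved, and the tool is over the start key (1.5 mm off). I'll descend to just above it.

>>> jog_arm([
  {"xyz": [-0.02, 0, 0.2], "spin": 0},
  {"xyz": [0, 0, 0.2], "spin": 0},
  {"xyz": [0, 0, 0.2], "spin": 0},
  {"xyz": [0, 0, 0.2], "spin": 0},
  {"xyz": [0, 0, 0.15], "spin": 0},
  {"xyz": [0, 0, 0.1], "spin": 0},
  {"xyz": [0, 0, 0.03], "spin": 0},
  {"xyz": [0, 0, 0], "spin": 0},
  {"xyz": [0, 0, 0], "spin": 0},
  {"xyz": [0, 0, 0], "spin": 0},
])

```text
time: 13.05
tool_pos: [514.0, -126.1, 131.2]
tcp_rot: [3.141, 0.0, 1.462]
contact_force: [-0.4, -0.6, 1.0]
grip_width: 0.5
finger_force: 0.0
```

>>> jog_arm([
  {"xyz": [0, 0, 0.02], "spin": 0},
  {"xyz": [0, 0, 0.02], "spin": 0},
  {"xyz": [0, 0, 0.02], "spin": 0},
  {"xyz": [0, 0, 0.02], "spin": 0},
  {"xyz": [0, 0, 0], "spin": 0},
  {"xyz": [0, 0, 0], "spin": 0},
  {"xyz": [0, 0, 0], "spin": 0},
  {"xyz": [0, 0, 0], "spin": 0},
  {"xyz": [0, 0, 0], "spin": 0},
  {"xyz": [0, 0, 0], "spin": 0},
])

```text
time: 14.3
tool_pos: [513.8, -126.0, 124.4]
tcp_rot: [3.142, -0.0, 1.462]
contact_force: [0.4, 0.2, -0.6]
grip_width: 0.2
finger_force: 0.0
```

>>> jog_arm([
  {"xyz": [0, 0, 0.02], "spin": 0},
  {"xyz": [0, 0, 0.02], "spin": 0},
  {"xyz": [0, 0, 0.02], "spin": 0},
  {"xyz": [0, 0, 0], "spin": 0},
  {"xyz": [0, 0, 0], "spin": 0},
  {"xyz": [0, 0, 0], "spin": 0},
  {"xyz": [0, 0, 0], "spin": 0},
  {"xyz": [0, 0, 0], "spin": 0},
  {"xyz": [0, 0, 0], "spin": 0},
  {"xyz": [0, 0, 0], "spin": 0},
])

```text
time: 15.55
tool_pos: [513.9, -126.1, 119.6]
tcp_rot: [3.141, 0.0, 1.462]
contact_force: [1.6, 0.3, 4.8]
grip_width: 0.6
finger_force: 1.7
```

>>> jog_arm([
  {"xyz": [0, 0, 0.015], "spin": 0},
  {"xyz": [0, 0, 0.01], "spin": 0},
  {"xyz": [0, 0, 0], "spin": 0},
  {"xyz": [0, 0, 0], "spin": 0},
  {"xyz": [0, 0, 0], "spin": 0},
  {"xyz": [0, 0, 0], "spin": 0},
  {"xyz": [0, 0, 0], "spin": 0},
  {"xyz": [0, 0, 0], "spin": 0},
  {"xyz": [0, 0, 0], "spin": 0},
  {"xyz": [0, 0, 0], "spin": 0},
])

```text
time: 16.8
tool_pos: [514.2, -126.1, 117.9]
tcp_rot: [3.141, 0.0, 1.462]
contact_force: [2.7, -0.1, 6.0]
grip_width: 0.5
finger_force: 2.6
```

The force rises about 1 N per mm, now 6 N, which puts the key roughly 5 mm down. I'll withdraw straight up.

>>> jog_arm([
  {"xyz": [0, 0, -0.05], "spin": 0},
  {"xyz": [0, 0, -0.1], "spin": 0},
  {"xyz": [0, 0, -0.2], "spin": 0},
  {"xyz": [0, 0, -0.25], "spin": 0},
  {"xyz": [0, 0, -0.25], "spin": 0},
  {"xyz": [0, 0, -0.25], "spin": 0},
  {"xyz": [0, 0, -0.25], "spin": 0},
  {"xyz": [0, 0, -0.25], "spin": 0},
  {"xyz": [0.1, -0.3, 0], "spin": 0},
  {"xyz": [0.1, -0.3, 0], "spin": 0},
])

```text
time: 18.05
tool_pos: [466.6, -104.4, 245.3]
tcp_rot: [-3.14, -0.001, 1.462]
contact_force: [0.1, -0.4, 0.2]
grip_width: 0.5
finger_force: 0.0
```

>>> jog_arm([
  {"xyz": [0.5, -0.3, 0], "spin": 0},
  {"xyz": [0.5, -0.3, 0], "spin": 0},
  {"xyz": [0.5, -0.1, 0], "spin": 0},
  {"xyz": [0.5, 0, 0], "spin": 0},
  {"xyz": [0.5, 0, 0], "spin": 0},
  {"xyz": [0, 0, 0], "spin": 0},
  {"xyz": [0, 0, 0], "spin": 0},
  {"xyz": [0, 0, 0], "spin": 0},
  {"xyz": [0, 0, 0], "spin": 0},
  {"xyz": [0, 0, 0], "spin": 0},
])

```text
time: 19.3
tool_pos: [433.9, 99.5, 245.6]
tcp_rot: [-3.142, -0.0, 1.461]
contact_force: [-0.0, -1.1, 0.0]
grip_width: 0.5
finger_force: 0.0
```

Run:
```python
from plant import bot
import cv2,numpy as np
a=bot.capture('top')[130:280,150:450];cv2.imwrite('pics/s6.png',cv2.resize(a,None,fx=2.6,fy=2.6,interpolation=2))
o=bot.get_obs();print(o['time'],o['tool_pos'])
```

```text
19.35 [433.91392974  99.57683931 245.61696182]
```

View pics/s6.png

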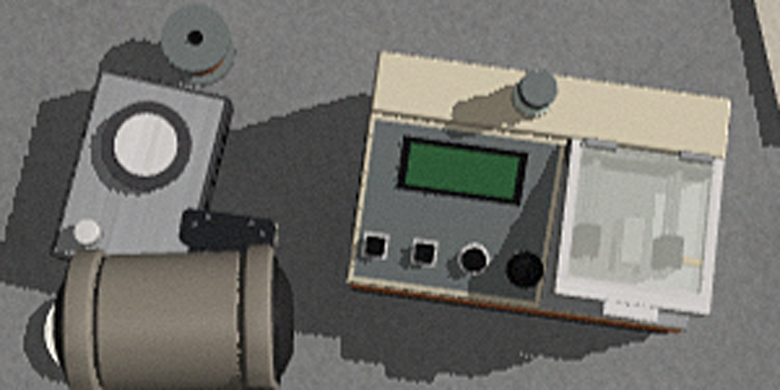

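The cover is shut (right, 640,225), the start key (473,260) is up, and the pot, spool and jar are in place. I'm handing in.

```bash
python3 -c "
from plant import bot
print(bot.close_job())"
```

```text
the job is handed in; nothing more can be done
None
```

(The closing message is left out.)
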